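# Lock a dispersing tube onto the tube drive

### The job

Take the blue-capped dispersing tube out of the tray and mount it, cap down, on the tube drive: find the ring's entry slots, push it fully home against the spring, turn it clockwise a quarter turn until it stops, and let go so that it springs up into its lock and stands upright. Go gently: push with no more than about 40 N, twist with no more than about half a newton metre, and do not shift or tip the orange-capped tube, the staining dish, the bottle or the slide box.

Things in the scene. Friction and masses are not known exactly. Their poses are not given: they have to be found in the camera images.
- tube: Blue-capped dispersing tube, cap down in one bay of the tray, 0.08 to 0.15 kg. Origin: centre of the cap's underside; z up. Cap 44 mm diameter, 24 mm high, foot tapered over its lowest 4.5 mm to 37 mm. Two opposite lugs on the cap along its own +x and -x: outer faces 28 mm from the axis, 8 mm wide, 8 to 13 mm over the underside. Taken out and locked on the drive.
- tube_grip (a point): Point on the tube's axis 68 mm over its underside, where to grip: the clear round body, 34 mm diameter, runs from 24 to 105 mm over the underside (blue band at 92 to 102 mm) and may be gripped at any yaw. It may shift by 1 to 3 mm in the fingers.
- spare: The same tube with an orange cap and band, in the other bay; to be left standing. Origin and axes as tube.
- tray: White shallow tray, fixed, 110 x 215 x 14 mm (x, y, z), two bays side by side along its y; floor 4 mm thick. Origin: centre of its underside. A tube stands near each bay's centre, about 54 mm from the tray's centre; which tube is in which bay varies.
- drive: Tube drive, fixed to the bench: ivory housing 160 x 100 x 45 mm (x, y, z), control panel on its -x end, bayonet ring on top. Origin: centre of the housing's underside.
- socket (a point): Seat of the socket, on its axis: the housing's top, 45 mm over the bench, 25 mm from the housing's centre along its +x. Axes as the drive, z up the socket axis. The tube's underside meets this rigid seat when pushed home. Pushed to less than 2.5 mm above it, the lugs pass under the lip and can be turned clockwise seen from above; a wall stops them the other way.
- lip (a point): Centre of the ring's aluminium lip, at its top, 23 mm over the seat; ring 72 mm outside, bore 47 mm. Two opposite entry slots 13 mm wide, white marks beside them; a lug has 6 degrees of play each way. Clamped by hand, they lie within 35 degrees either way of the drive's x axis, angle NOT in any reading: look or feel. Off the slots the lugs rest on the lip, the underside 15 mm over the seat.
- coupling (a point): Centre of the top of the steel spring-loaded coupling disc, 24 mm diameter, in the middle of the ring, untouched: 10 mm over the seat. Within the slots the tube drops freely until its underside meets it; it then pushes back with about 3 N, 9 N with the underside 2.5 mm over the seat, 11 N on the seat. A tube let go there unlocked is pushed back up to this height.
- locked (a point): Where the centre of the tube's underside stands when locked, 5.5 mm over the seat. A quarter turn clockwise from the slots (give or take some degrees of play) the lugs meet an end stop, below the ring's red marks. There the lip has pockets 3 mm higher: let go, the tube is lifted 3 mm by the spring and locks. Turned too little, it stays at 2.5 mm.
- dish: Covered glass staining dish, 89 x 109 x 89 mm high, loose bystander. Origin: centre of its underside.
- bottle: Amber bottle with blue cap, 72 mm diameter, 165 mm high, loose bystander. Origin: centre of its underside.
- slidebox: Black slide box, 95 x 175 x 32 mm, loose bystander. Origin: centre of its underside.
Not all that is in view belongs to the job. What is shaped like the tube but yellow is not meant.

How it is judged:
On the way, in this order (a step that is already met when the one before it is completed fails the run):
1. the blue-capped tube is lifted out of the tray (height (world z) of tube above 0.035 m), for 0.1 s.
2. the tube is pushed home in the socket against the spring, its lugs below the lip (z of tube in the frame of socket below 0.0035 m and horizontal distance between tube and socket below 0.004 m), for 0.1 s.
At the end, for the whole second after the job is handed in: Blue-capped tube locked and released at rest: underside 4 to 7.5 mm over the seat (5.5 mm in the pockets), within 4 mm of the socket axis, upright within 5 degrees; orange-capped tube, dish, bottle and slide box each moved less than 20 mm and upright (z of tube in the frame of socket between 0.004 and 0.0075 m and horizontal distance between tube and socket below 0.004 m and angle between tube's own z axis and vertical below 0.09 rad and linear speed of tube below 0.02 m/s and contact force between tube and the fingers below 0.1 N and not (distance of spare from where it was at the start of the episode above 0.02 m or angle between spare's own z axis and vertical above 0.15 rad) and not (distance of dish from where it was at the start of the episode above 0.02 m or angle between dish's own z axis and vertical above 0.15 rad) and not (distance of bottle from where it was at the start of the episode above 0.02 m or angle between bottle's own z axis and vertical above 0.15 rad) and not (distance of slidebox from where it was at the start of the episode above 0.02 m or angle between slidebox's own z axis and vertical above 0.15 rad)); the robot touches nothing.
It fails at once if the tube is forced against the drive: contact forces between them add up to more than 60 N (contact force between tube and drive above 60 N).
It fails at once if the orange-capped tube is shifted by more than 20 mm or tipped (distance of spare from where it was at the start of the episode above 0.02 m or angle between spare's own z axis and vertical above 0.15 rad).
It fails at once if the staining dish is shifted by more than 20 mm or tipped (distance of dish from where it was at the start of the episode above 0.02 m or angle between dish's own z axis and vertical above 0.15 rad).
It fails at once if the amber bottle is shifted by more than 20 mm or tipped (distance of bottle from where it was at the start of the episode above 0.02 m or angle between bottle's own z axis and vertical above 0.15 rad).
It fails at once if the slide box is shifted by more than 20 mm or tipped (distance of slidebox from where it was at the start of the episode above 0.02 m or angle between slidebox's own z axis and vertical above 0.15 rad).
It also fails if it takes over 72 s, if anything falls off the work surface, if the arm or the gripper's body presses on something with over 40 N, if the wrist force passes 120 N, or if a joint passes its speed limit or range.

### The arm

A 6-joint arm with a two-finger parallel gripper is mounted at the origin on the work surface. World frame = base frame: x ahead of the robot, y to its left, z up, the work surface at z = 0. Lengths are in m, angles in rad, forces in N, time in s.
With the tool pointing down it reaches from about 0.35 to 0.975 m from the base axis. Payload 4.9 kg.
Tool frame: the origin (TCP) lies at the very end of the fingers, on their centre line; the grasp point (between the pads) lies 19 mm behind it; z points along the fingers, y is the line along which they close (so a half turn about z gives the same grasp; the last joint's range is limited). The gripper opens to 85 mm and grips with 20 to 120 N. Pads are 22 mm wide; open, the fingers measure 114 mm over their backs; the gripper's body (76 mm by 85 mm) begins 54 mm behind the grasp point. The pads swing forward as they close: fully open they stand 13 mm farther back than shut.
Start: joints at [-1.24, 0.053, 1.613, -0, 1.476, -0.119], TCP at [0.272, -0.563, 0.231] pointing down, gripper open.
Joint ranges: [-3.01, 3.01], [-1.01, 2.22], [0.06, 2.58], [-1.02, 4.17], [0.09, 2.62], [-3.14, 3.14]. Speed limits (rad/s): [2.57, 2.57, 3.14, 3.14, 3.14, 3.14].

### API

Orientations are given as a unit quaternion [w, x, y, z].
In Python, from plant import state, optics, ticket, nets gives the robot as it stands. The module is installed in compiled form; this text tells all that it offers.
- The arm moves only by the shell command python3 -m inch 'ROWS' [OPENING]. ROWS is JSON, a list of rows, each an object of numbers: "dx", "dy", "dz": the shift along the tool's x, y, z as a fraction of full scale; "rx", "ry", "rz": the turn, a rotation vector about the tool's x, y, z as a fraction of full scale. In form: [{"dx": .., "dy": .., "dz": .., "rx": .., "ry": .., "rz": ..}, ...]. A call has 1 to 5 rows; each row is the pose to reach, as a shift and turn from the pose commanded when the call began, along the tool's axes at that moment; what a row does not reach only later rows make up. Full scale, the value 1, is 0.8 m for a shift and 1.5 rad for a turn. A row lasts 1/10 s, in which the tool goes at most 50 mm and 8.59 degrees, less where a joint would pass 70% of its speed; a pose out of reach is approached as far as the arm can. A call with a number of a shift or a turn outside -1 to 1 is refused whole. A call with a gripper value outside its range is refused whole. OPENING is the opening, from -1 (shut) to 1 (fully open), set as the call begins (- or left out, the last holds). The fingers move at their own pace and stop on an object; the grip force is fixed at half the most. Time passes only in rows, so rows that repeat a pose let the fingers close. It gives the time, the measured TCP pose, the force, the opening and the grip force at its end, in the units of the state.
- state(): the state, without advancing time (a new reading comes with each control period).
- optics.grab_frame(name): name is "side" or "top"; returns the picture (400x640x3 uint8, red, green, blue); there is no depth.
- optics.camera_info(name): a dict with "fx", "fy", "cx", "cy" (pixels), "R" (3x3) and "t" (3): a world point X has camera coordinates R X + t. Camera axes: x right, y down, z forward; pixel columns grow to the right and rows downward; lengths in m; the calibration is good to about 2 mm. A picture is of the moment at which its call begins. camera_info takes no time and is no camera call.
- ticket.job_done(): hands the job in; it is judged then, once.
Trained networks look in the newest picture that a camera, given by its name, has taken for a name from the list of things; names that differ only in an ending like _2 or _b are one class to them, and where a whole thing is asked for, a point or a joint stands for the part that bears it (a point fixed in the world has none). Each returns a list of dicts, best first, with "confidence" (0 to 1); they miss things now and then, are a little off and sometimes report something else, mostly with a low value. They report only what shows in the picture. A call takes as long as a camera call. They do not tell look-alikes from the thing itself.
- nets.boxes_of(camera, name): "bbox" ([centre column, centre row, width, height] in pixels, round what is visible of it).
- nets.outline_of(camera, name): "pixels" (400x640 bool, what is visible of it) and "bbox" ([centre column, centre row, width, height] in pixels, round what is visible of it).
The state is a dict: "time": time; "joint_pos": joint angles; "joint_vel": joint speeds; "joint_efforts": joint torques, N m; "tool_pos": TCP position; "tool_rot": TCP orientation; "contact_force": force on the tool from outside, world axes, zero at the start; "ft_torque": the same for the moment, N m; "gripper_width": opening from 0.0 (shut) to 1.0 (fully open); "grasp_force": force on a finger pad.
Only numpy, scipy, OpenCV 4.12 (cv2) and the standard library are available. Lean on these libraries where they do the work, as an engineer would, in place of code of your own. Each camera call takes 0.05 s, during which the arm holds its last target. There are 200 camera calls.

## Working session

There is one attempt and no reset: what is moved stays moved. The work goes in short steps, Python scripts to look and compute and a shell command to move; the robot and the scene stay as the last step left them, time stands still between calls to the robot, and variables do not carry over. Pictures are saved under pics/ and viewed, at most 10 in all, crops included, and the job is handed in when it is done.

```bash
mkdir -p pics; cat > h.py <<'E'
import numpy as np, cv2
from plant import state, optics, ticket, nets
def cam(n):
    c=optics.camera_info(n); return c,np.array(c["R"]),np.array(c["t"])
def ray(n,u,v,z):
    c,R,t=cam(n); d=R.T@np.array([(u-c["cx"])/c["fx"],(v-c["cy"])/c["fy"],1]); o=-R.T@t
    return o+d*(z-o[2])/d[2]
def proj(n,X):
    c,R,t=cam(n); p=R@np.array(X)+t; return np.array([c["fx"]*p[0]/p[2]+c["cx"],c["fy"]*p[1]/p[2]+c["cy"]])
E
python3 - <<'E'
from h import *
for n in("side","top"):
    im=optics.grab_frame(n); cv2.imwrite(f"pics/{n}0.png",im[:,:,::-1]); c,R,t=cam(n); print(n,c["fx"],c["cx"],c["cy"],"pos",(-R.T@t).round(3),"axes",R.round(2).tolist())
    for k in("tube","tray","drive","dish","bottle","slidebox"):
        print(k,[(np.round(b["bbox"]).tolist(),round(b["confidence"],2)) for b in nets.boxes_of(n,k)][:4])
s=state();print(s["time"],s["tool_pos"],s["tool_rot"],s["gripper_width"])
E
```

```text
side 497.1196424493775 319.9946152092325 204.09046342520773 pos [0.105 1.006 0.75 ] axes [[-0.89, -0.46, -0.01], [-0.23, 0.46, -0.86], [0.4, -0.76, -0.52]]
tube [([373.0, 189.0, 16.0, 40.0], 0.85), ([356.0, 213.0, 16.0, 44.0], 0.75)]
tray [([371.0, 197.0, 48.0, 42.0], 0.95), ([224.0, 332.0, 85.0, 79.0], 0.7)]
drive [([325.0, 254.0, 77.0, 55.0], 0.92)]
dish [([264.0, 208.0, 46.0, 47.0], 0.94)]
bottle [([368.0, 138.0, 22.0, 51.0], 0.68), ([374.0, 197.0, 51.0, 41.0], 0.32)]
slidebox [([226.0, 331.0, 88.0, 77.0], 0.84)]
top 377.9398020167473 323.3363314283993 201.37549465463704 pos [ 0.522 -0.004  1.039] axes [[0.0, -1.0, -0.03], [-0.99, 0.0, -0.13], [0.13, 0.03, -0.99]]
tube [([345.0, 246.0, 18.0, 20.0], 0.61), ([393.0, 245.0, 22.0, 21.0], 0.5)]
tray [([411.0, 236.0, 83.0, 54.0], 0.78), ([279.0, 243.0, 43.0, 60.0], 0.47)]
drive [([279.0, 243.0, 43.0, 65.0], 0.7)]
dish [([316.0, 155.0, 40.0, 47.0], 0.56)]
bottle [([503.0, 190.0, 48.0, 30.0], 0.6)]
slidebox [([173.0, 217.0, 69.0, 38.0], 0.74)]
0.7 [ 0.27173321 -0.56283337  0.23133271] [ 1.74286046e-05  9.74814142e-01  2.23018808e-01 -1.44661300e-05] 1.00044379005483
```

View pics/top0.png

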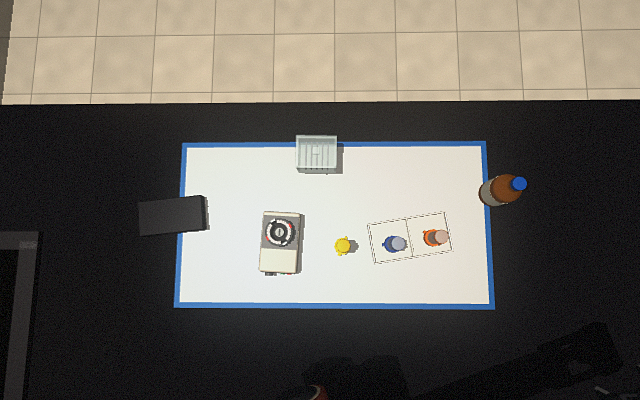

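View pics/side0.png

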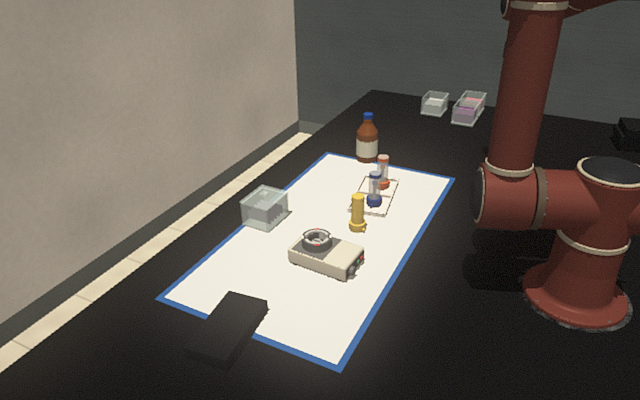

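The top view shows the blue tube at about (395,244), orange at (434,238), the yellow decoy at (343,246), and the drive ring at (280,232) with its panel toward the robot. In the side view the blue tube is at (374,190) and the ring at (317,241). Next I'll crop in on the ring and tube.

```bash
python3 - <<'E'
from h import *
ims=[optics.grab_frame("top").astype(float) for _ in range(6)]
im=np.mean(ims,0).astype(np.uint8)
a=cv2.resize(im[205:280,245:320],(600,600),interpolation=cv2.INTER_CUBIC)
cv2.imwrite("pics/ring.png",a[:,:,::-1])
b=cv2.resize(im[215:265,370:450],(800,500),interpolation=cv2.INTER_CUBIC)
cv2.imwrite("pics/tubes.png",b[:,:,::-1])
cv2.imwrite("pics/topavg.png",im[:,:,::-1])
hsv=cv2.cvtColor(im,cv2.COLOR_RGB2HSV)
# drive outline
for k in("drive","slidebox","bottle","dish"):
    o=nets.outline_of("top",k)[0]; m=o["pixels"].astype(np.uint8); cs=max(cv2.findContours(m,0,2)[0],key=cv2.contourArea)
    print(k,o["confidence"],cv2.minAreaRect(cs))
for z in (0.004,.028,.045,.068,.105): print(z,"blue(392,244)",ray("top",392,244,z).round(4),"top(398,243)",ray("top",398,243,z).round(4),"ring",ray("top",280,232,z).round(4))
E
```

```text
drive 0.82 ((279.5378723144531, 243.66375732421875), (38.95127487182617, 66.0240249633789), 3.6913859844207764)
slidebox 0.94 ((171.73143005371094, 215.49307250976562), (35.7241096496582, 69.31755828857422), 83.8844985961914)
bottle 0.82 ((502.7500305175781, 189.24998474121094), (28.776723861694336, 49.33152770996094), 71.56504821777344)
dish 0.58 ((315.5, 154.0), (38.0, 41.0), 90.0)
0.004 blue(392,244) [ 0.5398 -0.1624  0.004 ] top(398,243) [ 0.5425 -0.1786  0.004 ] ring [0.5717 0.1428 0.004 ]
0.028 blue(392,244) [ 0.5394 -0.1587  0.028 ] top(398,243) [ 0.5421 -0.1746  0.028 ] ring [0.5705 0.1394 0.028 ]
0.045 blue(392,244) [ 0.5391 -0.1561  0.045 ] top(398,243) [ 0.5417 -0.1717  0.045 ] ring [0.5697 0.137  0.045 ]
0.068 blue(392,244) [ 0.5387 -0.1526  0.068 ] top(398,243) [ 0.5413 -0.1678  0.068 ] ring [0.5686 0.1337 0.068 ]
0.105 blue(392,244) [ 0.5381 -0.1469  0.105 ] top(398,243) [ 0.5405 -0.1616  0.105 ] ring [0.5668 0.1285 0.105 ]
```

View pics/ring.png

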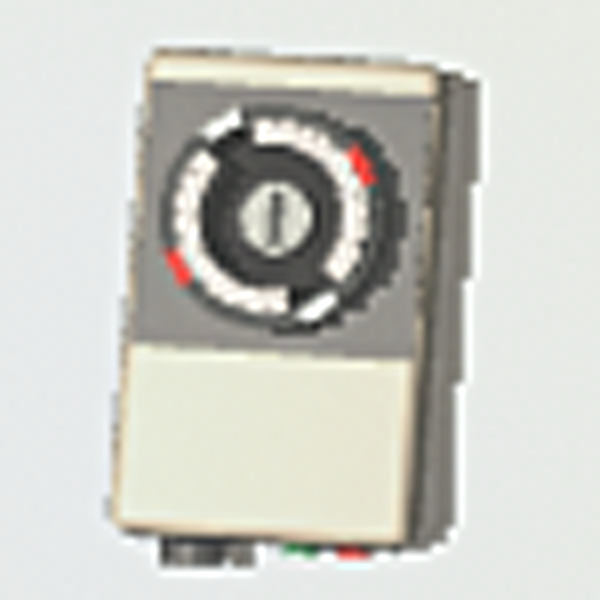

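View pics/tubes.png

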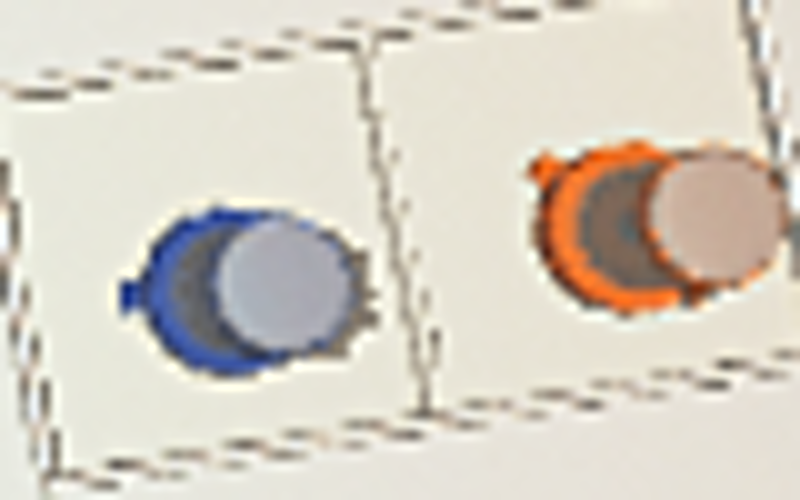

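The ring crop shows white slot marks at (222,123) and (317,306) and red marks at (362,165) and (178,268), so the ring centre is about (270,215). The tube crop shows the blue cap centre at about (228,292), with one lug at (130,297) to its left.

```bash
python3 - <<'E'
from h import *
r=lambda x,y,z: ray("top",245+(x+.5)/8-.5,205+(y+.5)/8-.5,z)[:2]
b=lambda x,y,z: ray("top",370+(x+.5)/10-.5,215+(y+.5)/10-.5,z)[:2]
ang=lambda d: np.degrees(np.arctan2(d[1],d[0])).round(1)
w=[r(222,123,.068),r(318,306,.068)]; rd=[r(362,165,.068),r(178,268,.068)];g=[r(230,140,.068),r(314,290,.068)]
print("ring",np.mean(w,0),np.mean(rd,0),np.mean(g,0),"coupl",r(275,218,.055)); print("ang",ang(w[0]-w[1]),ang(g[0]-g[1]),ang(rd[0]-rd[1])+90)
print("housing edges",ang(r(155,50,.045)-r(118,530,.045)),ang(r(437,62,.045)-r(408,538,.045)), "centre",np.mean([r(153,50,.045),r(118,530,.045),r(437,62,.045),r(408,538,.045)],0))
c=b(228,292,.028); top=b(286,283,.109); print("cap",c,"top",top,"lug",ang(b(130,297,.017)-c), b(130,297,.017)-c)
print("orange",b(620,230,.028))
im=optics.grab_frame("side"); hsv=cv2.cvtColor(im,cv2.COLOR_RGB2HSV)
m=((hsv[...,0]>105)&(hsv[...,0]<130)&(hsv[...,1]>90)).astype(np.uint8); m[:, :345]=0; m[:,400:]=0; m[:165]=0;m[225:]=0
ys,xs=np.nonzero(m); print(xs.min(),xs.max(),ys.min(),ys.max()); 
for z in(0,.016,.101,.105): print(z,proj("side",[*c,z+.004]).round(1))
print("lip side",proj("side",[*np.mean(w,0),.068]))
cv2.imwrite("pics/side1.png",np.hstack([cv2.resize(im[160:220,340:410],(400,343),interpolation=2),cv2.resize(im[220:280,280:350],(400,343),interpolation=2)])[:,:,::-1])
E
```

```text
ring [0.57033706 0.13816353] [0.56959065 0.13804211] [0.57013661 0.13749534] coupl [0.56971557 0.13834221]
ang 28.7 30.2 29.4
housing edges -3.1 -2.8 centre [0.54575969 0.13804337]
cap [ 0.5400395  -0.15964049] top [ 0.54083541 -0.1612967 ] lug 92.8 [-0.00120858  0.02445875]
orange [ 0.55662315 -0.26320915]
367 399 165 205
0 [373.7 203.9]
0.016 [373.9 199.1]
0.101 [375.2 172.9]
0.105 [375.3 171.7]
lip side [316.63825941 235.72461859]
```

View pics/side1.png

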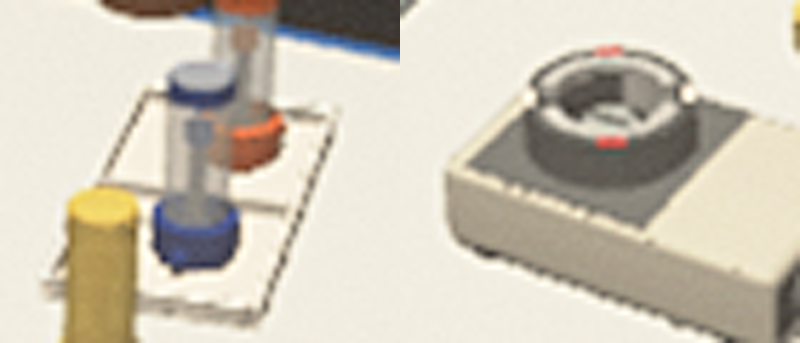

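The side view confirms the cap centre and lip centre to within about 1 px. Moving above the tube now.

```bash
cat > go.py <<'E'
import sys
from h import *
from scipy.spatial.transform import Rotation as Ro
def plan(x,y,z,yaw):
    s=state(); q=s["tool_rot"]; R=Ro.from_quat([q[1],q[2],q[3],q[0]])
    c,d=np.cos(np.radians(yaw)),np.sin(np.radians(yaw))
    T=Ro.from_matrix(np.array([[c,d,0],[d,-c,0],[0,0,-1]]))
    print("t",round(s["time"],2),"pos",s["tool_pos"].round(4) if hasattr(s["tool_pos"],"round") else s["tool_pos"],"yaw",np.degrees(np.arctan2(R.as_matrix()[1,0],R.as_matrix()[0,0])).round(2),"j6",round(s["joint_pos"][5],2))
    print("F",np.round(s["contact_force"],1),"M",np.round(s["ft_torque"],2),"w",round(s["gripper_width"],3),"gf",round(s["grasp_force"],1))
    dv=R.inv().apply(np.array([x,y,z])-np.array(s["tool_pos"]))/.8; rv=(R.inv()*T).as_rotvec()/1.5
    print("d",dv.round(4),"r",rv.round(4))
if __name__=="__main__": plan(*map(float,sys.argv[1:]))
E
python3 -m inch '[{"dx":0.26,"dy":-0.154,"rz":-0.49},{"dx":0.26,"dy":-0.154,"rz":-0.49},{"dx":0.26,"dy":-0.154,"rz":-0.49},{"dx":0.26,"dy":-0.154,"rz":-0.49},{"dx":0.26,"dy":-0.154,"rz":-0.49}]' 1
python3 go.py .54 -.16 .14 110
```

```text
t 1.25 pos [ 0.2717 -0.5628  0.2313] yaw 25.77 j6 -0.12
F [-0.9 -0.4 -0.1] M [-0.01  0.03 -0.  ] w 0.999 gf 0.0
d [ 0.5209 -0.3076  0.1141] r [-0.     -0.     -0.9801]validation failed for argument at $[0]...
```

```bash
python3 -m inch '[{"dx":0.26,"dy":-0.154,"dz":0,"rx":0,"ry":0,"rz":-0.49},{"dx":0.26,"dy":-0.154,"dz":0,"rx":0,"ry":0,"rz":-0.49},{"dx":0.26,"dy":-0.154,"dz":0,"rx":0,"ry":0,"rz":-0.49},{"dx":0.26,"dy":-0.154,"dz":0,"rx":0,"ry":0,"rz":-0.49},{"dx":0.26,"dy":-0.154,"dz":0,"rx":0,"ry":0,"rz":-0.49}]' 1
python3 go.py .54 -.16 .16 110
```

```text
time: 1.75
tool_pos: [0.4065, -0.3594, 0.2315]
tool_rot: [0.0, 0.828, 0.561, 0.0]
contact_force: [0.9, 0.0, -0.8]
gripper_width: 0.995
grasp_force: 0.0
t 1.75 pos [ 0.4065 -0.3594  0.2315] yaw 68.24 j6 -0.48
F [ 0.9  0.  -0.8] M [-0.04  0.03  0.03] w 0.995 gf 0.0
d [0.2933 0.0626 0.0894] r [ 4.000e-04  1.000e-04 -4.858e-01]
```

```bash
python3 -m inch '[{"dx":0.293,"dy":0.063,"dz":0,"rx":0,"ry":0,"rz":-0.486},{"dx":0.293,"dy":0.063,"dz":0.04,"rx":0,"ry":0,"rz":-0.486},{"dx":0.293,"dy":0.063,"dz":0.09,"rx":0,"ry":0,"rz":-0.486},{"dx":0.293,"dy":0.063,"dz":0.09,"rx":0,"ry":0,"rz":-0.486},{"dx":0.293,"dy":0.063,"dz":0.09,"rx":0,"ry":0,"rz":-0.486}]' 
python3 -m inch '[{"dx":0,"dy":0,"dz":0,"rx":0,"ry":0,"rz":0},{"dx":0,"dy":0,"dz":0,"rx":0,"ry":0,"rz":0}]' >/dev/null
python3 go.py .54 -.16 .053 110
```

```text
time: 2.25
tool_pos: [0.5392, -0.1647, 0.1608]
tool_rot: [0.001, 0.574, 0.819, 0.0]
contact_force: [0.4, -0.3, -0.6]
gripper_width: 0.996
grasp_force: 0.0
t 2.45 pos [ 0.5382 -0.1654  0.1603] yaw 109.75 j6 -0.77
F [0.1 1.  0.9] M [ 0.05  0.01 -0.01] w 1.004 gf 0.0
d [0.0055 0.0046 0.1341] r [-0.0009 -0.0005 -0.0029]
```

```bash
python3 -m inch '[{"dx":0.0055,"dy":0.0045,"dz":0.05,"rx":0,"ry":0,"rz":-0.003},{"dx":0.0055,"dy":0.0045,"dz":0.10,"rx":0,"ry":0,"rz":-0.003},{"dx":0.0055,"dy":0.0045,"dz":0.134,"rx":0,"ry":0,"rz":-0.003},{"dx":0.0055,"dy":0.0045,"dz":0.134,"rx":0,"ry":0,"rz":-0.003},{"dx":0.0055,"dy":0.0045,"dz":0.134,"rx":0,"ry":0,"rz":-0.003}]' 
python3 go.py .54 -.16 .053 110; python3 - <<'E'
from h import *
im=[optics.grab_frame(n) for n in("side","top")]
cv2.imwrite("pics/pre.png",np.hstack([cv2.resize(im[0][140:220,330:410],(400,400),interpolation=2),cv2.resize(im[1][205:285,355:435],(400,400),interpolation=2)])[:,:,::-1])
E
```

```text
time: 2.95
tool_pos: [0.5404, -0.1624, 0.055]
tool_rot: [0.001, 0.575, 0.818, 0.0]
contact_force: [0.7, -0.6, 0.7]
gripper_width: 0.998
grasp_force: 0.0
t 2.95 pos [ 0.5404 -0.1624  0.055 ] yaw 109.8 j6 -0.77
F [ 0.7 -0.6  0.7] M [ 0.03 -0.   -0.01] w 0.998 gf 0.0
d [0.003  0.0005 0.0025] r [ 0.0004  0.0006 -0.0023]
```

View pics/pre.png

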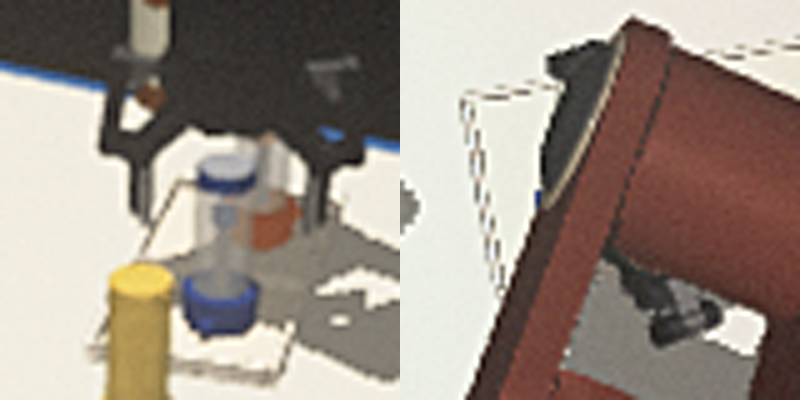

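The fingers straddle the blue tube, which stands at about (220,240) between the fingers at (140,200) and (318,200). I'll correct the centring slightly, grip and lift.

```bash
python3 -m inch '[{"dx":0.003,"dy":0.0005,"dz":0.0025,"rx":0,"ry":0,"rz":0},{"dx":0.003,"dy":0.0005,"dz":0.0025,"rx":0,"ry":0,"rz":0}]' >/dev/null
python3 -m inch '[{"dx":0,"dy":0,"dz":0,"rx":0,"ry":0,"rz":0},{"dx":0,"dy":0,"dz":0,"rx":0,"ry":0,"rz":0},{"dx":0,"dy":0,"dz":0,"rx":0,"ry":0,"rz":0},{"dx":0,"dy":0,"dz":0,"rx":0,"ry":0,"rz":0},{"dx":0,"dy":0,"dz":0,"rx":0,"ry":0,"rz":0}]' -1
python3 -m inch '[{"dx":0,"dy":0,"dz":0,"rx":0,"ry":0,"rz":0},{"dx":0,"dy":0,"dz":0,"rx":0,"ry":0,"rz":0},{"dx":0,"dy":0,"dz":0,"rx":0,"ry":0,"rz":0},{"dx":0,"dy":0,"dz":0,"rx":0,"ry":0,"rz":0}]'
python3 go.py .54 -.16 .2 110
```

```text
time: 3.75
tool_pos: [0.5399, -0.1587, 0.0521]
tool_rot: [0.0, 0.574, 0.819, 0.0]
contact_force: [0.3, 0.9, 1.9]
gripper_width: 0.384
grasp_force: 58.8
time: 4.15
tool_pos: [0.5399, -0.1587, 0.052]
tool_rot: [0.0, 0.574, 0.819, 0.0]
contact_force: [-0.7, 0.0, 1.9]
gripper_width: 0.387
grasp_force: 58.8
t 4.15 pos [ 0.5399 -0.1587  0.052 ] yaw 109.91 j6 -0.77
F [-0.7  0.   1.9] M [0.12 0.05 0.01] w 0.387 gf 58.8
d [-0.0016 -0.0003 -0.185 ] r [ 0.0002  0.0001 -0.0011]
```

```bash
python3 -m inch '[{"dx":0,"dy":0,"dz":-0.04,"rx":0,"ry":0,"rz":0},{"dx":0,"dy":0,"dz":-0.1,"rx":0,"ry":0,"rz":0},{"dx":0,"dy":0,"dz":-0.15,"rx":0,"ry":0,"rz":0},{"dx":0,"dy":0,"dz":-0.2,"rx":0,"ry":0,"rz":0},{"dx":0,"dy":0,"dz":-0.2,"rx":0,"ry":0,"rz":0}]'
python3 go.py .57 .138 .21 46.4
```

```text
time: 4.65
tool_pos: [0.5429, -0.1601, 0.2191]
tool_rot: [0.006, 0.574, 0.819, 0.001]
contact_force: [1.3, -0.6, -0.2]
gripper_width: 0.383
grasp_force: 59.3
t 4.65 pos [ 0.5429 -0.1601  0.2191] yaw 109.91 j6 -0.77
F [ 1.3 -0.6 -0.2] M [-0.07  0.02 -0.03] w 0.383 gf 59.3
d [0.3389 0.1587 0.0099] r [0.0084 0.0019 0.739 ]
```

```bash
python3 -m inch '[{"dx":0.339,"dy":0.159,"dz":0,"rx":0,"ry":0,"rz":0.48},{"dx":0.339,"dy":0.159,"dz":0,"rx":0,"ry":0,"rz":0.48},{"dx":0.339,"dy":0.159,"dz":0,"rx":0,"ry":0,"rz":0.48},{"dx":0.339,"dy":0.159,"dz":0,"rx":0,"ry":0,"rz":0.48},{"dx":0.339,"dy":0.159,"dz":0,"rx":0,"ry":0,"rz":0.48}]'
python3 go.py .57 .138 .142 46.4
```

```text
time: 5.15
tool_pos: [0.5601, 0.0716, 0.2099]
tool_rot: [-0.001, 0.819, 0.574, -0.001]
contact_force: [0.7, -0.4, -1.3]
gripper_width: 0.38
grasp_force: 59.2
t 5.15 pos [0.5601 0.0716 0.2099] yaw 70.1 j6 0.34
F [ 0.7 -0.4 -1.3] M [ 0.04 -0.09 -0.06] w 0.38 gf 59.2
d [ 0.0823 -0.0164  0.0849] r [-0.0013  0.0009  0.2757]
```

```bash
python3 -m inch '[{"dx":0.06,"dy":-0.016,"dz":0,"rx":0,"ry":0,"rz":0.27},{"dx":0.06,"dy":-0.016,"dz":0,"rx":0,"ry":0,"rz":0.27},{"dx":0.06,"dy":-0.016,"dz":0.04,"rx":0,"ry":0,"rz":0.27},{"dx":0.06,"dy":-0.016,"dz":0.065,"rx":0,"ry":0,"rz":0.27},{"dx":0.06,"dy":-0.016,"dz":0.065,"rx":0,"ry":0,"rz":0.27}]' >/dev/null
python3 go.py .57 .138 .142 46.4
python3 -m inch '[{"dx":0,"dy":0,"dz":0,"rx":0,"ry":0,"rz":0},{"dx":0,"dy":0,"dz":0,"rx":0,"ry":0,"rz":0}]' >/dev/null
python3 go.py .57 .138 .142 46.4
```

```text
t 5.65 pos [0.5615 0.1193 0.154 ] yaw 47.26 j6 0.83
F [-0.2 -0.6 -1.3] M [ 0.03 -0.04  0.  ] w 0.385 gf 59.3
d [ 0.0244 -0.0079  0.0148] r [-0.0045  0.005   0.01  ]
t 5.85 pos [0.5658 0.1193 0.161 ] yaw 47.23 j6 0.83
F [ 0.2 -0.6 -0.2] M [ 0.02  0.   -0.06] w 0.385 gf 59.3
d [ 0.0207 -0.012   0.0238] r [ 0.0008 -0.0009  0.0096]
```

```bash
python3 -m inch '[{"dx":0.0207,"dy":-0.012,"dz":0.024,"rx":0,"ry":0,"rz":0.0096},{"dx":0.0207,"dy":-0.012,"dz":0.024,"rx":0,"ry":0,"rz":0.0096},{"dx":0.0207,"dy":-0.012,"dz":0.024,"rx":0,"ry":0,"rz":0.0096},{"dx":0.0207,"dy":-0.012,"dz":0.024,"rx":0,"ry":0,"rz":0.0096},{"dx":0.0207,"dy":-0.012,"dz":0.024,"rx":0,"ry":0,"rz":0.0096}]' >/dev/null
python3 go.py .57 .138 .142 46.4
python3 - <<'E'
from h import *
im=[np.mean([optics.grab_frame(n).astype(float) for _ in range(3)],0).astype(np.uint8) for n in("side","top")]
cv2.imwrite("pics/over.png",np.hstack([cv2.resize(im[0][180:260,280:360],(400,400),interpolation=2),cv2.resize(im[1][200:270,240:310],(400,400),interpolation=2)])[:,:,::-1])
X=[.57,.138]
for z in(.093,.117,.068): print(z,[proj(n,[*X,z]).round(1) for n in("side","top")])
E
python3 go.py .57 .138 .142 46.4
```

```text
t 6.35 pos [0.5699 0.1377 0.1419] yaw 46.39 j6 0.87
F [ 0.2 -0.1 -1.4] M [ 0.03 -0.01 -0.01] w 0.385 gf 59.3
d [ 0.0003 -0.0001 -0.0001] r [ 0.0009 -0.0009 -0.0002]
0.093 [array([316.6, 227.1]), array([276.9, 231. ])]
0.117 [array([316.4, 218.6]), array([275.4, 230.5])]
0.068 [array([316.8, 235.7]), array([278.3, 231.5])]
t 6.65 pos [0.5693 0.138  0.1408] yaw 46.4 j6 0.87
F [-0.1 -0.5 -1. ] M [-0.   -0.03  0.03] w 0.385 gf 59.3
d [ 0.0006  0.0006 -0.0015] r [ 0.0001 -0.0001 -0.    ]
```

View pics/over.png

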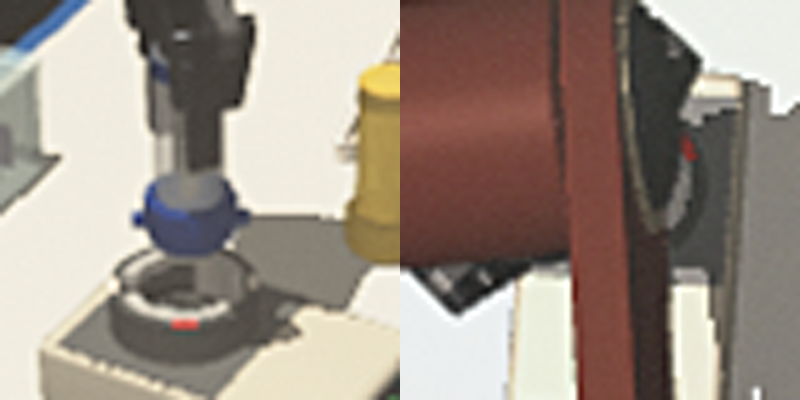

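In the side crop the cap sits over the ring with lugs at (136,218) and (242,216). Their line matches the slot marks to within about 1°, and the tube is about 1.7 mm off centre in the grip. I'll compensate for that and lower it in stages.

```bash
python3 go.py .5712 .1392 .12 46.4; python3 -m inch '[{"dx":0.0024,"dy":0,"dz":0.012,"rx":0,"ry":0,"rz":0},{"dx":0.0024,"dy":0,"dz":0.026,"rx":0,"ry":0,"rz":0},{"dx":0.0024,"dy":0,"dz":0.026,"rx":0,"ry":0,"rz":0},{"dx":0.0024,"dy":0,"dz":0.026,"rx":0,"ry":0,"rz":0}]' >/dev/null
python3 go.py .5712 .1392 .112 46.4
python3 -m inch '[{"dx":0,"dy":0,"dz":0.005,"rx":0,"ry":0,"rz":0},{"dx":0,"dy":0,"dz":0.0085,"rx":0,"ry":0,"rz":0},{"dx":0,"dy":0,"dz":0.0085,"rx":0,"ry":0,"rz":0},{"dx":0,"dy":0,"dz":0.0085,"rx":0,"ry":0,"rz":0}]' >/dev/null
python3 go.py .5712 .1392 .106 46.4
```

```text
t 6.65 pos [0.5693 0.138  0.1408] yaw 46.4 j6 0.87
F [-0.1 -0.5 -1. ] M [-0.   -0.03  0.03] w 0.385 gf 59.3
d [0.0027 0.0007 0.026 ] r [ 0.0001 -0.0001 -0.    ]
t 7.05 pos [0.5699 0.1395 0.1186] yaw 46.41 j6 0.87
F [ 0.8  0.4 -0.7] M [ 0.01  0.02 -0.02] w 0.382 gf 59.3
d [0.0009 0.0015 0.0082] r [-0.0009  0.0011  0.0002]
t 7.45 pos [0.5706 0.1395 0.1131] yaw 46.41 j6 0.87
F [-0.6 -0.3 -1. ] M [ 0.03 -0.03 -0.04] w 0.382 gf 59.3
d [0.0002 0.0008 0.0089] r [ 0.     -0.      0.0001]
```

```bash
python3 -m inch '[{"dx":0,"dy":0,"dz":0.0035,"rx":0,"ry":0,"rz":0},{"dx":0,"dy":0,"dz":0.006,"rx":0,"ry":0,"rz":0},{"dx":0,"dy":0,"dz":0.006,"rx":0,"ry":0,"rz":0}]' >/dev/null
python3 go.py .5712 .1392 .106 46.4
python3 -m inch '[{"dx":0,"dy":0,"dz":0.0035,"rx":0,"ry":0,"rz":0},{"dx":0,"dy":0,"dz":0.0035,"rx":0,"ry":0,"rz":0},{"dx":0,"dy":0,"dz":0.0035,"rx":0,"ry":0,"rz":0}]' >/dev/null
python3 go.py .5712 .1392 .104 46.4
```

```text
t 7.75 pos [0.5712 0.1398 0.1085] yaw 46.41 j6 0.87
F [ 1.6  0.7 -0.7] M [ 0.25 -0.41  0.01] w 0.385 gf 59.4
d [-0.0006  0.0005  0.0031] r [ 0.0005 -0.0011  0.0001]
t 8.05 pos [0.5711 0.1398 0.1056] yaw 46.41 j6 0.87
F [ 2.6  2.  -1.3] M [ 0.43 -0.69  0.01] w 0.389 gf 59.5
d [-0.0004  0.0006  0.0021] r [ 0.0004 -0.001   0.0001]
```

```bash
python3 -m inch '[{"dx":0.0015,"dy":0,"dz":0,"rx":0,"ry":0,"rz":0},{"dx":0.0015,"dy":0,"dz":0.003,"rx":0,"ry":0,"rz":0},{"dx":0.0015,"dy":0,"dz":0.003,"rx":0,"ry":0,"rz":0}]' >/dev/null
python3 go.py .5712 .1392 .1 46.4
python3 -m inch '[{"dx":0.001,"dy":0,"dz":0.003,"rx":0,"ry":0,"rz":0},{"dx":0.001,"dy":0,"dz":0.003,"rx":0,"ry":0,"rz":0},{"dx":0.001,"dy":0,"dz":0.003,"rx":0,"ry":0,"rz":0}]' >/dev/null
python3 go.py .5712 .1392 .1 46.4
```

```text
t 8.35 pos [0.5713 0.1402 0.1029] yaw 46.41 j6 0.88
F [ 2.  -0.   0.9] M [ 0.02 -0.31  0.01] w 0.383 gf 59.6
d [-0.001   0.0007  0.0036] r [0.     0.0004 0.0001]
t 8.65 pos [0.5717 0.1405 0.1007] yaw 46.41 j6 0.88
F [-0.7 -3.3  2.7] M [-0.48  0.3  -0.03] w 0.384 gf 59.8
d [-0.0016  0.0007  0.0009] r [0.     0.001  0.0002]
```

```bash
python3 -m inch '[{"dx":-0.0012,"dy":0.0006,"dz":0.003,"rx":0,"ry":0,"rz":0},{"dx":-0.0012,"dy":0.0006,"dz":0.004,"rx":0,"ry":0,"rz":0},{"dx":-0.0012,"dy":0.0006,"dz":0.004,"rx":0,"ry":0,"rz":0}]' >/dev/null
python3 go.py .5712 .1392 .0945 46.4
python3 -m inch '[{"dx":0,"dy":0,"dz":0.002,"rx":0,"ry":0,"rz":0},{"dx":0,"dy":0,"dz":0.003,"rx":0,"ry":0,"rz":0},{"dx":0,"dy":0,"dz":0.003,"rx":0,"ry":0,"rz":0}]' >/dev/null
python3 go.py .5712 .1392 .0945 46.4
```

```text
t 8.95 pos [0.5716 0.1403 0.0978] yaw 46.4 j6 0.87
F [-1.3 -0.8  5.6] M [ 0.    0.49 -0.03] w 0.386 gf 60.0
d [-0.0014  0.0006  0.0042] r [-0.0005 -0.0004  0.    ]
t 9.25 pos [0.5717 0.1403 0.0958] yaw 46.41 j6 0.87
F [-2.5 -0.6  7.3] M [-0.02  0.66  0.01] w 0.384 gf 60.1
d [-0.0014  0.0005  0.0016] r [-0.0005 -0.0003  0.0001]
```

```bash
python3 -m inch '[{"dx":-0.0008,"dy":0,"dz":0.0015,"rx":0,"ry":0,"rz":0},{"dx":-0.0008,"dy":0,"dz":0.003,"rx":0,"ry":0,"rz":0},{"dx":-0.0008,"dy":0,"dz":0.003,"rx":0,"ry":0,"rz":0}]' >/dev/null
python3 go.py .5712 .1392 .0945 46.4
python3 -m inch '[{"dx":0,"dy":0,"dz":0.001,"rx":0,"ry":0,"rz":0},{"dx":0,"dy":0,"dz":0.002,"rx":0,"ry":0,"rz":0},{"dx":0,"dy":0,"dz":0.002,"rx":0,"ry":0,"rz":0}]' >/dev/null
python3 go.py .5712 .1392 .0945 46.4
```

```text
t 9.55 pos [0.5716 0.1402 0.0939] yaw 46.4 j6 0.87
F [-2.7  0.9  8.2] M [ 0.19  0.66 -0.  ] w 0.385 gf 60.3
d [-0.0013  0.0005 -0.0007] r [-0.0004 -0.0012  0.    ]
t 9.85 pos [0.5717 0.1402 0.093 ] yaw 46.41 j6 0.87
F [-3.7  1.4 10.4] M [ 0.13  0.93 -0.04] w 0.38 gf 60.7
d [-0.0014  0.0005 -0.0019] r [-0.0004 -0.0011  0.0001]
```

```bash
python3 -m inch '[{"dx":-0.0006,"dy":-0.0012,"dz":0.001,"rx":0,"ry":0,"rz":0},{"dx":-0.0006,"dy":-0.0012,"dz":0.002,"rx":0,"ry":0,"rz":0},{"dx":-0.0006,"dy":-0.0012,"dz":0.002,"rx":0,"ry":0,"rz":0}]' >/dev/null
python3 go.py .5712 .1392 .0945 46.4
```

```text
t 10.15 pos [0.5717 0.1404 0.093 ] yaw 46.41 j6 0.87
F [-4.3 -0.5 16.5] M [-0.05  1.11  0.01] w 0.384 gf 61.1
d [-0.0015  0.0006 -0.0019] r [ 0.0009 -0.0019  0.0001]
```

```bash
python3 -m inch '[{"dx":0,"dy":0.0002,"dz":-0.0003,"rx":0,"ry":0,"rz":0.07},{"dx":-0.0001,"dy":0.0004,"dz":-0.0003,"rx":0,"ry":0,"rz":0.14},{"dx":-0.0001,"dy":0.0006,"dz":-0.0003,"rx":0,"ry":0,"rz":0.21},{"dx":-0.0002,"dy":0.0008,"dz":-0.0003,"rx":0,"ry":0,"rz":0.28},{"dx":-0.0003,"dy":0.0011,"dz":-0.0003,"rx":0,"ry":0,"rz":0.35}]' >/dev/null
python3 go.py .5712 .1392 .093 -43.6
```

```text
t 10.65 pos [0.5725 0.1394 0.093 ] yaw 16.1 j6 1.4
F [-2.9 -1.2 13.6] M [-0.1   0.64  0.13] w 0.382 gf 60.7
d [-0.0017 -0.0002  0.    ] r [-0.0013 -0.0027  0.6946]
```

```bash
python3 -m inch '[{"dx":0,"dy":0.0002,"dz":0,"rx":0,"ry":0,"rz":0.07},{"dx":-0.0001,"dy":0.0004,"dz":0,"rx":0,"ry":0,"rz":0.14},{"dx":-0.0001,"dy":0.0006,"dz":0,"rx":0,"ry":0,"rz":0.21},{"dx":-0.0002,"dy":0.0008,"dz":0,"rx":0,"ry":0,"rz":0.28},{"dx":-0.0003,"dy":0.0011,"dz":0,"rx":0,"ry":0,"rz":0.35}]' >/dev/null
python3 go.py .5712 .1392 .093 -43.6
python3 -m inch '[{"dx":0,"dy":0.0002,"dz":0,"rx":0,"ry":0,"rz":0.07},{"dx":-0.0001,"dy":0.0004,"dz":0,"rx":0,"ry":0,"rz":0.14},{"dx":-0.0001,"dy":0.0006,"dz":0,"rx":0,"ry":0,"rz":0.21}]' >/dev/null
python3 go.py .5712 .1392 .093 -43.6
```

```text
t 11.15 pos [0.5727 0.1387 0.093 ] yaw -13.99 j6 1.93
F [-1.3 -0.8 12.9] M [0.05 0.51 0.05] w 0.382 gf 60.7
d [-0.002  -0.0002 -0.    ] r [-0.0023 -0.0024  0.3446]
t 11.45 pos [0.5726 0.1383 0.0929] yaw -32.04 j6 2.24
F [-1.  -0.1 12.9] M [0.06 0.42 0.11] w 0.383 gf 60.6
d [-0.0021 -0.     -0.0001] r [-0.0028 -0.0021  0.1346]
```

Now small steps to the end stop, watching the twist.

```bash
python3 -m inch '[{"dx":0,"dy":0.0002,"dz":0,"rx":0,"ry":0,"rz":0.05},{"dx":0,"dy":0.0004,"dz":0,"rx":0,"ry":0,"rz":0.10},{"dx":0,"dy":0.0004,"dz":0,"rx":0,"ry":0,"rz":0.10}]' >/dev/null
python3 go.py .5712 .1392 .093 -43.6
python3 -m inch '[{"dx":0,"dy":0,"dz":0,"rx":0,"ry":0,"rz":0.03},{"dx":0,"dy":0,"dz":0,"rx":0,"ry":0,"rz":0.03}]' >/dev/null
python3 go.py .5712 .1392 .093 -43.6
```

```text
t 11.75 pos [0.5726 0.1381 0.093 ] yaw -40.48 j6 2.39
F [-1.1  0.6 11.4] M [ 0.14  0.26 -0.07] w 0.383 gf 60.7
d [-0.0023  0.0001 -0.    ] r [-0.0033 -0.002   0.0364]
t 11.95 pos [0.5726 0.138  0.093 ] yaw -43.02 j6 2.43
F [-1.4  0.2 11.9] M [ 0.03  0.25 -0.02] w 0.383 gf 60.7
d [-0.0023  0.0001 -0.0001] r [-0.0033 -0.002   0.0068]
```

```bash
for i in 1; do python3 -m inch '[{"dx":0,"dy":0,"dz":0,"rx":0,"ry":0,"rz":0.03},{"dx":0,"dy":0,"dz":0,"rx":0,"ry":0,"rz":0.03}]' >/dev/null
python3 go.py .57 .138 .093 -43.6
python3 -m inch '[{"dx":0,"dy":0,"dz":0,"rx":0,"ry":0,"rz":0.03},{"dx":0,"dy":0,"dz":0,"rx":0,"ry":0,"rz":0.03}]' >/dev/null
python3 go.py .57 .138 .093 -43.6; done
```

```text
t 12.15 pos [0.5726 0.138  0.0929] yaw -45.59 j6 2.48
F [-1.4 -0.1 13.3] M [ 0.05  0.29 -0.05] w 0.384 gf 60.7
d [-0.0022  0.0023 -0.0001] r [-0.0032 -0.0019 -0.0232]
t 12.35 pos [0.5726 0.138  0.093 ] yaw -48.18 j6 2.52
F [-1.1 -0.9 12.6] M [ 0.06  0.32 -0.02] w 0.382 gf 60.7
d [-0.0021  0.0025 -0.    ] r [-0.0033 -0.0018 -0.0532]
```

```bash
python3 -m inch '[{"dx":0,"dy":0,"dz":0,"rx":0,"ry":0,"rz":0.03},{"dx":0,"dy":0,"dz":0,"rx":0,"ry":0,"rz":0.03}]' >/dev/null
python3 go.py .57 .138 .093 -43.6
python3 -m inch '[{"dx":0,"dy":0,"dz":0,"rx":0,"ry":0,"rz":0.03},{"dx":0,"dy":0,"dz":0,"rx":0,"ry":0,"rz":0.03}]' >/dev/null
python3 go.py .57 .138 .093 -43.6
python3 - <<'E'
from h import *
im=np.mean([optics.grab_frame("side").astype(float) for _ in range(4)],0).astype(np.uint8)
cv2.imwrite("pics/turn.png",cv2.resize(im[190:260,280:360],(800,600)[:2],interpolation=2)[:,:,::-1])
E
```

```text
t 12.55 pos [0.5726 0.138  0.0929] yaw -50.74 j6 2.57
F [-1.9 -0.3 12.8] M [0.02 0.22 0.03] w 0.385 gf 60.7
d [-0.0021  0.0026 -0.0001] r [-0.0034 -0.0018 -0.083 ]
t 12.75 pos [0.5728 0.138  0.093 ] yaw -53.17 j6 2.61
F [-0.7  0.3 11.6] M [0.02 0.21 0.8 ] w 0.388 gf 60.6
d [-0.0021  0.0028 -0.    ] r [-0.0035 -0.0023 -0.1114]
```

View pics/turn.png

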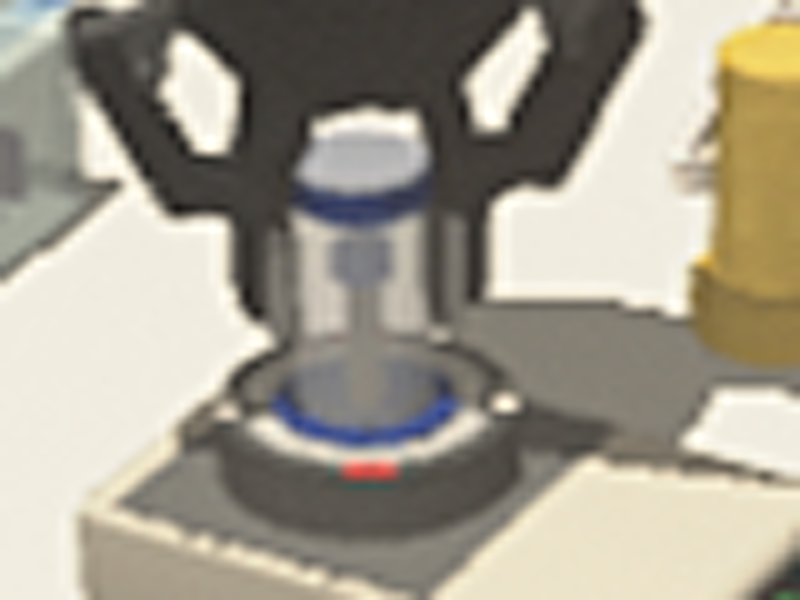

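The picture shows the cap seated in the ring, with the tube upright at about (365,300). The twist jumped to 0.8 N m, so the end stop has been reached after about 99° of turn. I'll ease off, let it rise into the pockets, and open.

```bash
python3 -m inch '[{"dx":0,"dy":0,"dz":0,"rx":0,"ry":0,"rz":-0.022}]' >/dev/null; python3 go.py .57 .138 .096 -50
python3 -m inch '[{"dx":0,"dy":0,"dz":-0.002,"rx":0,"ry":0,"rz":0},{"dx":0,"dy":0,"dz":-0.0035,"rx":0,"ry":0,"rz":0},{"dx":0,"dy":0,"dz":-0.005,"rx":0,"ry":0,"rz":0},{"dx":0,"dy":0,"dz":-0.005,"rx":0,"ry":0,"rz":0}]' >/dev/null; python3 go.py .57 .138 .096 -50
```

```text
t 13.05 pos [0.5728 0.1381 0.093 ] yaw -51.32 j6 2.58
F [-0.2 -0.2 11.9] M [ 0.03  0.13 -0.06] w 0.385 gf 60.6
d [-0.0021  0.0028 -0.0038] r [-0.0037 -0.0018 -0.0153]
t 13.45 pos [0.5725 0.1381 0.0952] yaw -51.39 j6 2.58
F [5.4 2.5 4.4] M [ 0.45 -1.05  0.13] w 0.384 gf 59.6
d [-0.0019  0.0025 -0.0011] r [-0.0039 -0.0016 -0.0162]
```

```bash
python3 -m inch '[{"dx":0,"dy":0,"dz":0,"rx":0,"ry":0,"rz":0},{"dx":0,"dy":0,"dz":0,"rx":0,"ry":0,"rz":0},{"dx":0,"dy":0,"dz":0,"rx":0,"ry":0,"rz":0},{"dx":0,"dy":0,"dz":0,"rx":0,"ry":0,"rz":0},{"dx":0,"dy":0,"dz":0,"rx":0,"ry":0,"rz":0}]' 1
python3 -m inch '[{"dx":0,"dy":0,"dz":0,"rx":0,"ry":0,"rz":0},{"dx":0,"dy":0,"dz":0,"rx":0,"ry":0,"rz":0},{"dx":0,"dy":0,"dz":-0.02,"rx":0,"ry":0,"rz":0},{"dx":0,"dy":0,"dz":-0.06,"rx":0,"ry":0,"rz":0},{"dx":0,"dy":0,"dz":-0.1,"rx":0,"ry":0,"rz":0}]'
python3 -m inch '[{"dx":0,"dy":0,"dz":-0.06,"rx":0,"ry":0,"rz":0},{"dx":0,"dy":0,"dz":-0.12,"rx":0,"ry":0,"rz":0},{"dx":0,"dy":0,"dz":-0.15,"rx":0,"ry":0,"rz":0},{"dx":0,"dy":0,"dz":-0.15,"rx":0,"ry":0,"rz":0}]'
python3 - <<'E'
from h import *
im=np.mean([optics.grab_frame("side").astype(float) for _ in range(4)],0).astype(np.uint8)
cv2.imwrite("pics/end.png",cv2.resize(im[190:260,280:360],(800,600)[:2],interpolation=2)[:,:,::-1])
for z in(.045,.0475,.0505,.055): print(z,[proj("side",[.57,.138,z+h]).round(1).tolist() for h in(.024,.105)])
E
```

```text
time: 13.95
tool_pos: [0.5697, 0.1373, 0.093]
tool_rot: [0.0, 0.901, -0.434, -0.001]
contact_force: [0.3, -0.6, 0.1]
gripper_width: 0.999
grasp_force: 0.0
time: 14.45
tool_pos: [0.57, 0.1374, 0.1752]
tool_rot: [0.0, 0.901, -0.434, -0.0]
contact_force: [1.3, 0.3, -0.2]
gripper_width: 1.003
grasp_force: 0.0
time: 14.85
tool_pos: [0.5726, 0.1377, 0.3017]
tool_rot: [-0.003, 0.901, -0.434, 0.005]
contact_force: [-0.0, -0.6, 0.8]
gripper_width: 0.997
grasp_force: 0.0
0.045 [[316.8, 235.4], [316.2, 206.6]]
0.0475 [[316.8, 234.5], [316.2, 205.7]]
0.0505 [[316.7, 233.5], [316.1, 204.6]]
0.055 [[316.7, 231.9], [316.1, 202.9]]
```

View pics/end.png

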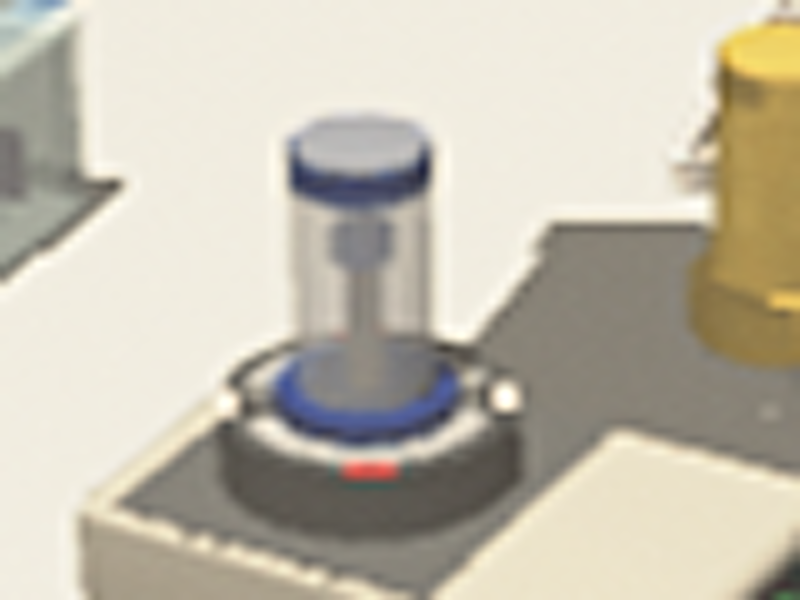

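The tube has risen and stands upright at (362,280). I'll check the rise in numbers to tell the lock height from the unlocked 2.5 mm.

```bash
python3 - <<'E'
from h import *
a=cv2.imread("pics/turn.png").astype(float); b=cv2.imread("pics/end.png").astype(float)
f=lambda m:(m[...,0]-m[...,2])
for n,m in(("turn",a),("end",b)):
    p=f(m)[:,350:380].mean(1)
    print(n,"band",[int(x) for x in p[130:240:4]],"rim",[int(x) for x in p[390:460:3]])
im=np.mean([optics.grab_frame("side").astype(float) for _ in range(4)],0); 
i0=cv2.imread("pics/side0.png")[:,:,::-1].astype(float)
def cen(i,r0,r1,c0,c1):
    w=np.clip(i[r0:r1,c0:c1,2]-i[r0:r1,c0:c1,0]-20,0,None); y,x=np.mgrid[r0:r1,c0:c1]; return (w*x).sum()/w.sum(),(w*y).sum()/w.sum(),w.sum()
print("tray band",cen(i0,169,182,365,385),"now band",cen(im,200,216,305,327))
print("tray pred",proj("side",[.54,-.16,.101])); [print(z,proj("side",[.57,.138,.045+z+.097])) for z in(0,.0025,.0055,.01)]
E
```

```text
turn band [-11, -7, -3, 0, 0, 0, 0, 0, 0, 0, -1, -2, -3, -4, -1, 1, 15, 33, 45, 42, 36, 39, 38, 29, 17, 5, 0, -3] rim [-13, -14, -14, -13, -12, -9, -7, -5, -3, 0, 0, 6, 22, 41, 58, 71, 75, 66, 47, 22, -5, -21, -31, -58]
end band [-1, -2, -1, -1, 0, -1, -2, -4, -4, -3, 1, 8, 20, 30, 34, 31, 29, 31, 28, 20, 10, 1, -4, -3, 0, 1, 1, 1] rim [-8, -6, -5, 0, 1, 6, 20, 38, 54, 65, 68, 64, 56, 46, 35, 31, 32, 29, 20, 10, -5, -17, -29, -56]
tray band (np.float64(373.84802431610944), np.float64(176.4498480243161), np.float64(329.0)) now band (np.float64(314.2834224598931), np.float64(211.1711229946524), np.float64(374.0))
tray pred [375.20161359 174.1591269 ]
0 [316.25263947 209.53172396]
0.0025 [316.23372518 208.61660305]
0.0055 [316.21097223 207.51575832]
0.01 [316.17672816 205.85894448]
```

The cap rim rose 18 px and the band 16 px, where 16 px is expected for the 5.5 mm lock and 8 px if unlocked. The tube is locked, so I'm handing in.

```bash
python3 -c "
from plant import ticket; print(ticket.job_done())"
```

```text
the job is handed in; nothing more can be done
None
```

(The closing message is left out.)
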